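Sweep the stray model cars into the holding bay

ROBOT

A 6-joint arm with a two-finger parallel gripper is mounted at the origin on a cart in front of the work surface, level with it; the furniture and walls round the work are solid. World frame = base frame: x ahead of the robot, y to its left, z up, the work surface at z = 0. Lengths are in m, angles in degrees, forces in N, time in s.
With the tool pointing down it reaches from about 0.3 to 0.85 m from the base axis. Payload 4.2 kg.
Tool frame: the origin (TCP) lies at the very end of the fingers, on their centre line; the grasp point (between the pads) lies arm.tcp_to_grasp behind it (arm.tcp_to_grasp is the distance from the TCP to the grasp point, in m); z points along the fingers, x is the direction in which the jaws open and shut, and the axes are right-handed (so a half turn about z gives the same grasp; the last joint's range is limited). The gripper opens to 91 mm and grips with 3 to 60 N. Pads are 32 mm wide; open, the fingers measure 118 mm over their backs; the gripper's body (76 mm by 178 mm) begins 60 mm behind the grasp point.
Start: joints at [62.051, 18.312, 89.639, -0, 72.044, -1.146], TCP at [0.259, 0.513, 0.214] pointing down, gripper open.
Joint ranges: [-177.97, 177.97], [-48.28, 115.42], [12.27, 149.76], [-77.06, 257.06], [2.81, 150.46], [-146.56, 146.56]. Speed limits (degrees/s): [147.25, 147.25, 180, 180, 180, 180].

INTERFACE

Orientations are given as [roll, pitch, yaw] about the fixed x, y, z axes, in that order (R = Rz(yaw) Ry(pitch) Rx(roll)).
In Python, from station import telemetry, vision, arm, boxes_of, mark_of gives the robot as it stands.
- The arm moves only by the shell command python3 -m jog 'ROWS' [OPENING] [FORCE]. ROWS is JSON, a list of rows, each a list of 4 numbers: the shift along the world's x, y, z in m, then the turn about the world's z in degrees. A call has 1 to 12 rows; each row shifts and turns the commanded pose from where the row before left it; what a row does not reach is not made up. A row lasts 1/12 s, in which the tool goes at most 41.7 mm and 7.16 degrees, less where a joint would pass 70% of its speed; a pose out of reach is approached as far as the arm can. A call with a gripper value outside its range is refused whole. OPENING is the finger opening in m, from 0 to 0.0912, set as the call begins (- or left out, the last holds). The fingers move at their own pace and stop on an object; FORCE is the grip in N (left out, the last holds). Time passes only in rows, so rows that do not move let the fingers close. It gives the time, the measured TCP pose, the force and the opening at its end, in the units of the state.
- telemetry.read_state(): the state, without advancing time (a new reading comes with each control period).
- vision.grab_frame(name): name is "side" or "top" or "wrist"; returns a dict with "image" (384x512x3 uint8, red, green, blue), "fx", "fy", "cx", "cy" (pixels), "position" and "orientation" of the camera in the world. Camera axes: x right, y up, looking along -z (the intrinsics and any distortion apply to the point x, -y, -z); pixel columns grow to the right and rows downward; lengths in m; the calibration is good to about 2 mm. A picture is of the moment at which its call begins. There is no depth.
- arm.hand_in(): hands the job in, once; it reports no verdict.
Trained networks look in a picture, given as the dict that the camera call returned (one of the last four; its "shot" number tells which), for a name from the list of things; names that differ only in an ending like _2 or _b are one class to them, and where a whole thing is asked for, a point or a joint stands for the part that bears it (a point fixed in the world has none). Each returns a list of dicts, best first, with "confidence" (0 to 1); they miss things now and then, are a little off and sometimes report something else, mostly with a low value. They report only what shows in the picture. A call takes as long as a camera call.
- boxes_of(picture, thing): "uv" ([column, row] in pixels, amid what is visible of it).
- mark_of(picture, thing): "uv" ([column, row] in pixels: a listed point, or the origin of a listed thing).
The state is a dict: "time_s": time; "joint_positions": joint angles; "joint_vel": joint speeds; "effort": joint torques, N m; "ee_pos": TCP position; "eef_rot": TCP orientation; "force": force on the tool from outside, world axes, zero at the start; "moment": the same for the moment, N m; "opening": finger opening in m.
Only numpy, scipy, OpenCV 4.12 (cv2) and the standard library are available. Lean on these libraries where they do the work, as an engineer would, in place of code of your own. Each camera call takes 0.05 s, during which the arm holds its last target.

TASK

Three stray model vehicles (the navy car, the yellow van and the white car) stand on the bench in front of the low three-sided wooden holding bay. With your fingertips, sweep all three along the bench top through the bay's open side until each is wholly inside the bay, still standing on its wheels. Do not lift any of them off the surface, and leave the bus, the paint jar and the model hut where they are.

Things in the scene. Friction and masses are not known exactly. Their poses are not given: they have to be found in the camera images.
- bay: Fixed U of three pale wooden walls, 22 mm high, 14 mm thick; the green ground between them is level with the bench (no lip). Inside 180 mm wide, 90 mm deep. Origin at bench height, middle of the open side; x points into the bay (back wall at x = 90 mm), y along the open side (side walls at y = -90 and 90 mm). The vehicles start 45 to 130 mm outside it, side by side, about 50 mm apart in y.
- car_navy: Navy blue model car, 12 x 30 x 9 mm (x, y, z). Loose, about 12 g, stands on its four wheels on the bench at any yaw. Origin at the centre of its underside; its long axis is y, z up. Slides when pushed (the wheels do not turn).
- van_yellow: Yellow model van, 12 x 31 x 12 mm (x, y, z). Loose, about 12 g, stands on its four wheels on the bench at any yaw. Origin at the centre of its underside; its long axis is y, z up. Slides when pushed (the wheels do not turn).
- taxi_white: White model car, 12 x 30 x 9 mm (x, y, z). Loose, about 12 g, stands on its four wheels on the bench at any yaw. Origin at the centre of its underside; its long axis is y, z up. Slides when pushed (the wheels do not turn).
- bus: Loose pale blue model bus, 17 x 65 x 22 mm (x, y, z), standing behind the vehicles, about 0.24 m outside the bay's open side; to be left alone. Origin at the centre of its underside.
- jar: Loose small paint jar with a white cap, 30 mm across, 34 mm high, upright near the vehicles on the robot's side; to be left alone. Origin at the centre of its underside.
- hut: Loose model hut with flat roof, pale grey walls, 41 x 46 x 30 mm, standing to the right beyond the bus; to be left alone. Origin at the centre of its underside.

How it is judged:
By the outcome, as a careful person would: the job done as asked, in the order asked, and still so for the second after the job is handed in, with the robot touching nothing.
It also fails if it takes over 64 s, if anything falls off the work surface, if the arm or the gripper's body presses on something with over 40 N, if the wrist force passes 120 N, or if a joint passes its speed limit or range.

## Working session

There is one attempt and no reset: what is moved stays moved. The work goes in short steps, Python scripts to look and compute and a shell command to move; the robot and the scene stay as the last step left them, time stands still between calls to the robot, and variables do not carry over. Pictures are saved under pics/ and viewed, and the job is handed in when it is done.

```bash
mkdir -p pics; ls; cat > h.py <<'E'
import numpy as np,cv2
from scipy.spatial.transform import Rotation as R
from station import telemetry, vision, arm, boxes_of, mark_of
def Rm(o):
    o=np.array(o,float)
    if o.shape==(3,3): return o
    return R.from_euler('xyz',o,degrees=True).as_matrix()
def ray(f,uv):
    d=np.array([(uv[0]-f['cx'])/f['fx'],-(uv[1]-f['cy'])/f['fy'],-1.])
    return np.array(f['position']),Rm(f['orientation'])@d
def onplane(f,uv,z=0.):
    p,d=ray(f,uv); return p+d*(z-p[2])/d[2]
def proj(f,P):
    c=Rm(f['orientation']).T@(np.array(P)-f['position'])
    return [f['cx']+f['fx']*c[0]/-c[2], f['cy']-f['fy']*c[1]/-c[2]]
def save(f,n): cv2.imwrite('pics/'+n+'.png',cv2.cvtColor(f['image'],cv2.COLOR_RGB2BGR))
E
python3 - <<'E'
from h import *
s=telemetry.read_state(); print({k:s[k] for k in('time_s','ee_pos','eef_rot','opening','force')})
for n in('top','side'):
    f=vision.grab_frame(n); save(f,n+'0'); print(n,{k:v for k,v in f.items() if k!='image'})
    for t in('bay','car_navy','van_yellow','taxi_white','bus','jar','hut'):
        for g in mark_of(f,t)[:2]: print(t,g['confidence'],np.round(g['uv'],1),np.round(onplane(f,g['uv']),4))
E
```

```text
pics
{'time_s': 0.0, 'ee_pos': array([0.25903552, 0.51277495, 0.21310939]), 'eef_rot': array([-1.79996398e+02,  1.02681323e-01,  6.31958235e+01]), 'opening': 0.09087781285925262, 'force': array([-0.02737021,  0.48278427,  0.76320409])}
top {'fx': 454.6968778513523, 'fy': 454.6968778513523, 'cx': 260.08067846094656, 'cy': 193.5151622007214, 'position': array([ 0.32522518, -0.03633713,  1.04546199]), 'orientation': array([  9.89728775,   1.18374774, -91.69972719]), 'shot': 1}
bay 0.95 [161.4 179.2] [0.5502 0.2115 0.    ]
car_navy 0.55 [203.7 204.4] [0.4869 0.112  0.    ]
van_yellow 0.53 [190.3 156.3] [0.6035 0.1429 0.    ]
taxi_white 0.58 [191.6 178.8] [0.5488 0.14   0.    ]
bus 0.47 [264.5 178.9] [ 0.5427 -0.0316  0.    ]
jar 0.53 [233.6 232.5] [0.4192 0.0435 0.    ]
hut 0.91 [368.6 214.8] [ 0.4502 -0.2686  0.    ]
side {'fx': 409.8579343695582, 'fy': 409.8579343695582, 'cx': 254.3623898667336, 'cy': 198.57792641758118, 'position': array([0.55490771, 0.86831656, 0.43335129]), 'orientation': array([ 64.98324354,  -0.17622352, 175.7892951 ]), 'shot': 2}
bay 0.85 [230.5 257.9] [0.5505 0.2062 0.    ]
car_navy 0.63 [259.7 233.8] [0.4871 0.1185 0.    ]
van_yellow 0.56 [210.7 242.9] [0.5894 0.1484 0.    ]
taxi_white 0.54 [237.2 238.6] [0.5352 0.135  0.    ]
taxi_white 0.48 [234.1 205.2] [ 0.537  -0.0232  0.    ]
bus 0.72 [231.2 205.1] [ 0.544  -0.0243  0.    ]
jar 0.66 [286.8 217.2] [0.419  0.0474 0.    ]
hut 0.75 [263.8 167.9] [ 0.4415 -0.2713  0.    ]
```

```bash
python3 - <<'E'
import cv2
t=cv2.imread('pics/top0.png'); cv2.imwrite('pics/top0z.png',cv2.resize(t[100:260,80:290],None,fx=3.8,fy=3.7,interpolation=cv2.INTER_CUBIC)[:600,:800])
t=cv2.imread('pics/side0.png'); cv2.imwrite('pics/side0z.png',cv2.resize(t[150:350,130:390],None,fx=3,fy=3,interpolation=cv2.INTER_CUBIC))
E
```

```text
(no output)
```

View pics/top0z.png

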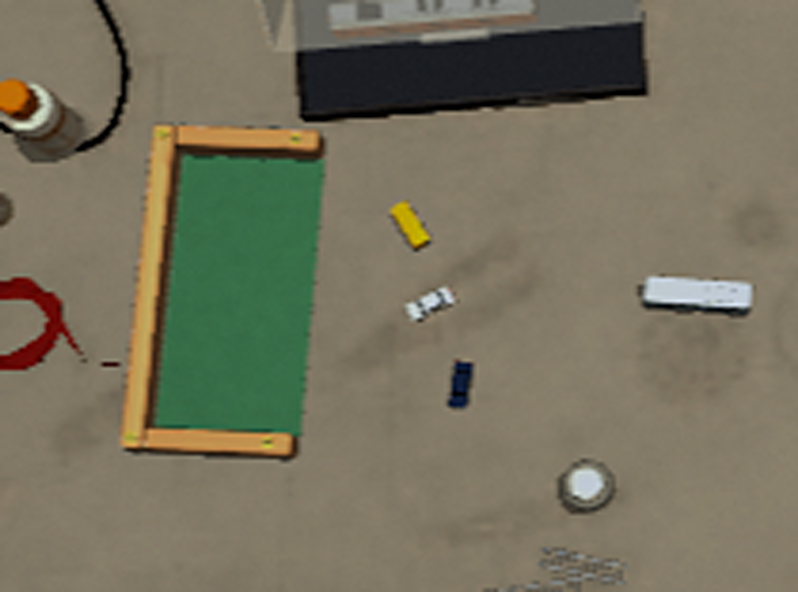

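View pics/side0z.png

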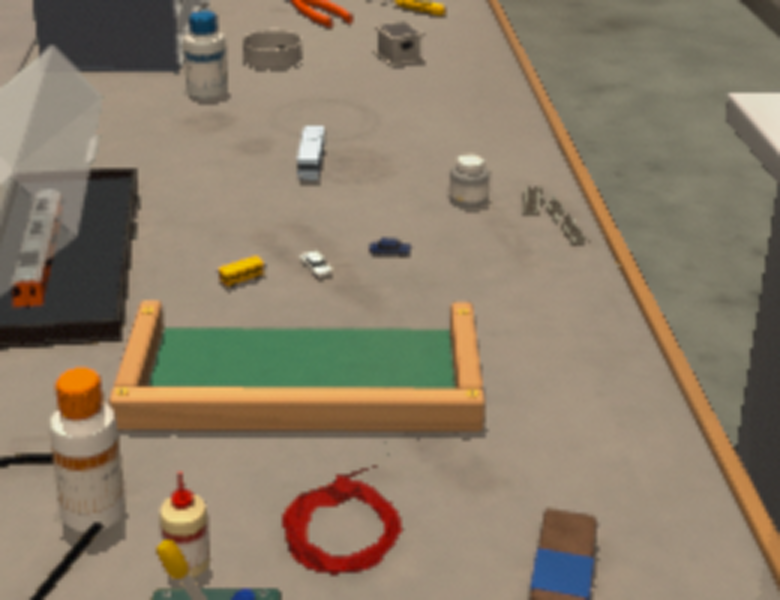

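View pics/top0.png

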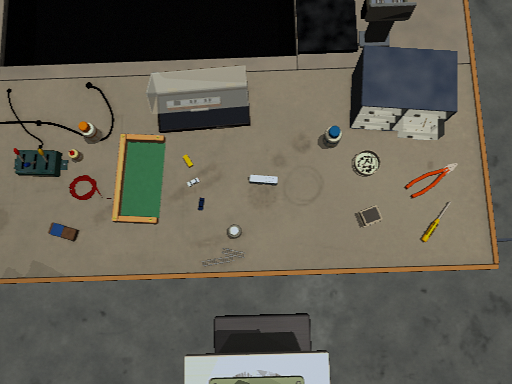

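The open side of the bay faces world -y. The three vehicles are in a row outside it, and a display case stands on the far (+x) side of the yellow van. Next I'll measure positions and headings more precisely.

```bash
cat >> h.py <<'E'
def seg(f,guess,kind,r=18):
    hsv=cv2.cvtColor(f['image'],cv2.COLOR_RGB2HSV).astype(int); h,s,v=hsv[...,0],hsv[...,1],hsv[...,2]
    m={'y':(h>20)&(h<35)&(s>170)&(v>90),'n':(h>105)&(h<130)&(s>110),'w':(s<30)&(v>165),'g':(h>50)&(h<90)&(s>90)}[kind]
    if guess is not None:
        k=np.zeros(m.shape,bool); u,w=map(int,guess); k[max(w-r,0):w+r,max(u-r,0):u+r]=1; m=m&k
    return m.astype(np.uint8)
def info(f,guess,kind,z,r=18):
    m=seg(f,guess,kind,r); vs,us=np.nonzero(m)
    if len(us)<4: return None
    P=np.array([onplane(f,(a,b),z)[:2] for a,b in zip(us,vs)])
    c=P.mean(0); w,V=np.linalg.eigh(np.cov((P-c).T)); a=np.degrees(np.arctan2(V[1,1],V[0,1]))%180
    return len(us),np.round(c,4),'axis',round(a),'len',np.round(2*np.sqrt(3*w[::-1]),4),'x',np.round([P[:,0].min(),P[:,0].max()],3),'y',np.round([P[:,1].min(),P[:,1].max()],3)
E
python3 - <<'E'
from h import *
print(arm.tcp_to_grasp)
G={'top':{'y':(187.5,160),'w':(193,182),'n':(201,204)},'side':{'y':(210.5,240.5),'w':(235.5,238.5),'n':(260,232.5)}}
for n in G:
    f=vision.grab_frame(n)
    for k,z in(('y',.008),('w',.006),('n',.006)): print(n,k,info(f,G[n][k],k,z))
    m=seg(f,None,'g'); 
    nn,l,st,ce=cv2.connectedComponentsWithStats(m); i=1+np.argmax(st[1:,4]); m=(l==i).astype(np.uint8)
    c,_=cv2.findContours(m,0,2); b=cv2.approxPolyDP(max(c,key=cv2.contourArea),4,True)[:,0]
    for q in b: print(n,'bay',q,np.round(onplane(f,q)[:2],4))
    if n=='top':
        for q in ((249,124),(159,131),(248,106),(250,100),(158,112),(149,75)): print('case',q,np.round(onplane(f,q)[:2],3),np.round(onplane(f,q,.08)[:2],3))
    else:
        for q in ((171,262),(175,206),(130+54/3,150+48/3),(130+100/3,150+97/3)): print('case',q,np.round(onplane(f,q)[:2],3))
E
```

```text
0.0188
top y (60, array([0.5924, 0.1486]), 'axis', 32, 'len', array([0.03  , 0.0115]), 'x', array([0.58 , 0.607]), 'y', array([0.138, 0.159]))
top w (32, array([0.5412, 0.1379]), 'axis', 115, 'len', array([0.0309, 0.0099]), 'x', array([0.533, 0.549]), 'y', array([0.124, 0.15 ]))
top n (47, array([0.4883, 0.1182]), 'axis', 169, 'len', array([0.0292, 0.0094]), 'x', array([0.475, 0.501]), 'y', array([0.113, 0.124]))
top bay [128 142] [0.644  0.2925]
top bay [121 214] [0.4706 0.3054]
top bay [158 217] [0.4607 0.2187]
top bay [164 143] [0.6385 0.2059]
case (249, 124) [0.678 0.001] [ 0.651 -0.001]
case (159, 131) [0.669 0.218] [0.642 0.199]
case (248, 106) [0.724 0.003] [ 0.693 -0.   ]
case (250, 100) [ 0.739 -0.003] [ 0.707 -0.005]
case (158, 112) [0.717 0.221] [0.687 0.201]
case (149, 75) [0.813 0.244] [0.776 0.223]
side y (58, array([0.5911, 0.1445]), 'axis', 35, 'len', array([0.0302, 0.0156]), 'x', array([0.578, 0.605]), 'y', array([0.131, 0.158]))
side w (21, array([0.5398, 0.1372]), 'axis', 106, 'len', array([0.0332, 0.0099]), 'x', array([0.532, 0.548]), 'y', array([0.126, 0.151]))
side n None
side bay [180 277] [0.641  0.2611]
side bay [280 275] [0.4634 0.2674]
side bay [278 261] [0.4614 0.2229]
side bay [185 260] [0.6364 0.2074]
case (171, 262) [0.662 0.212]
case (175, 206) [ 0.679 -0.028]
case (148.0, 166.0) [ 0.787 -0.31 ]
case (163.33333333333334, 182.33333333333334) [ 0.725 -0.179]
```

Both cameras agree to within about 4 mm:

| Item | Position (m) | Long axis |
|---|---|---|
| Van | (0.592, 0.147) | about 33° |
| White car | (0.540, 0.137) | about 112° |
| Navy car | (0.488, 0.118), top camera only | about 169° |
| Bay mouth | (0.461, 0.219) to (0.638, 0.206) | – |

The direction into the bay is about (0.07, 1.0). I'll push with the fingers closed and the jaw axis along the push. That gives a flat face 32 mm wide.

```bash
python3 -m jog '[[0.019,-0.036,-0.006,5.7],[0.019,-0.036,-0.006,5.7],[0.019,-0.036,-0.006,5.7],[0.019,-0.036,-0.006,5.7],[0.019,-0.036,-0.006,0],[0.019,-0.036,-0.006,0],[0.019,-0.036,-0.006,0],[0.019,-0.036,-0.006,0],[0.019,-0.036,-0.006,0],[0.019,-0.036,-0.006,0],[0.019,-0.036,-0.006,0],[0.019,-0.036,-0.006,0]]' 0 20; python3 -m jog '[[0,0,0,0],[0,0,0,0]]'
python3 - <<'E'
from h import *
for n in('side','wrist'):
    f=vision.grab_frame(n); save(f,n+'1')
E
```

```text
time_s: 1.9
ee_pos: [0.488, 0.0793, 0.142]
eef_rot: [180.0, -0.0, 86.0]
force: [1.2, 0.5, -0.1]
opening: 0.0139
time_s: 2.07
ee_pos: [0.4878, 0.0795, 0.1416]
eef_rot: [-180.0, -0.0, 85.7]
force: [-0.9, 0.7, 0.5]
opening: 0.0015
```

View pics/side1.png

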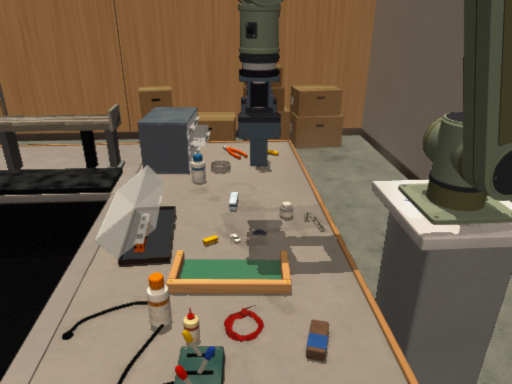

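View pics/wrist1.png

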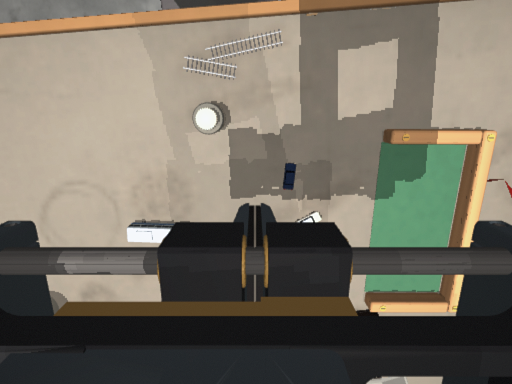

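The side view shows the gripper's narrow side along world x, so it clears the display case. The wrist view shows navy at about (290,176), just ahead of the fingers. I'll check navy with the wrist camera, then descend.

```bash
python3 - <<'E'
from h import *
f=vision.grab_frame('wrist'); print(info(f,(290,176),'n',.006)); print(proj(f,[.488,.118,.006]))
E
python3 -m jog '[[0,0,-0.035,0],[0,0,-0.035,0],[0,0,-0.035,0],[0,0,-0.02,0],[0,0,-0.008,0],[0,0,-0.004,0],[0,0,0,0],[0,0,0,0]]'
```

```text
(218, array([0.4871, 0.1187]), 'axis', 171, 'len', array([0.0271, 0.0096]), 'x', array([0.474, 0.5  ]), 'y', array([0.113, 0.125]))
[np.float64(287.5004590802324), np.float64(177.0227964304706)]
time_s: 2.88
ee_pos: [0.4883, 0.082, 0.0062]
eef_rot: [179.9, -0.0, 86.1]
force: [-0.4, 0.8, 0.4]
opening: 0.0003
```

```bash
python3 -m jog '[[0,0,-0.002,0],[0.001,0.006,0,0],[0.001,0.01,0,0],[0.001,0.01,0,0],[0.001,0.01,0,0],[0.001,0.01,0,0],[0.001,0.01,0,0],[0.001,0.01,0,0],[0.001,0.01,0,0],[0.001,0.01,0,0],[0.001,0.01,0,0],[0.001,0.01,0,0]]'
python3 - <<'E'
from h import *
f=vision.grab_frame('side'); save({'image':cv2.resize(f['image'][180:330,130:330],None,fx=3.5,fy=3.5)},'side2')
E
```

```text
time_s: 3.88
ee_pos: [0.4984, 0.1883, 0.0029]
eef_rot: [-180.0, -0.0, 86.0]
force: [1.1, 0.1, 0.7]
opening: 0.0004
```

View pics/side2.png

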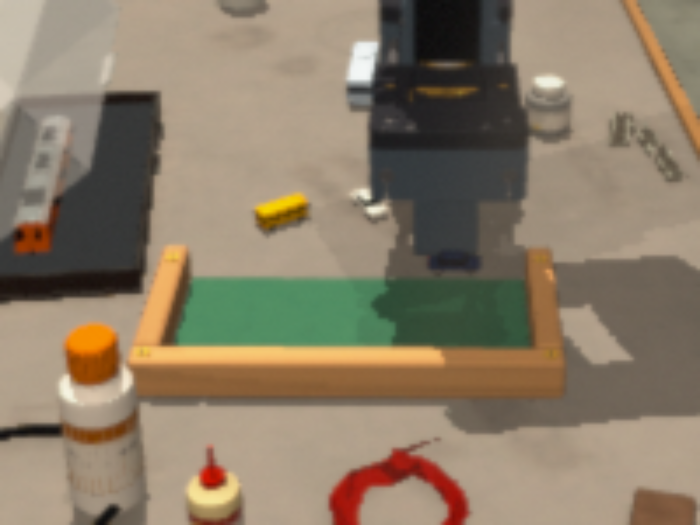

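Navy sits flush on the finger face at about (455,260) in the crop and is on course just inside the side wall. I'll continue.

```bash
python3 -m jog '[[0.001,0.01,0,0],[0.001,0.01,0,0],[0.001,0.01,0,0],[0.001,0.01,0,0],[0.001,0.008,0,0],[0,0.004,0,0],[0,0,0,0],[0,-0.012,0,0],[0,-0.02,0,0]]'
python3 - <<'E'
from h import *
f=vision.grab_frame('side'); save({'image':cv2.resize(f['image'][180:330,130:330],None,fx=3.5,fy=3.5)},'side3')
E
```

```text
time_s: 4.68
ee_pos: [0.5033, 0.2074, 0.0029]
eef_rot: [180.0, -0.0, 86.1]
force: [0.2, 0.7, 0.0]
opening: 0.0006
```

View pics/side3.png

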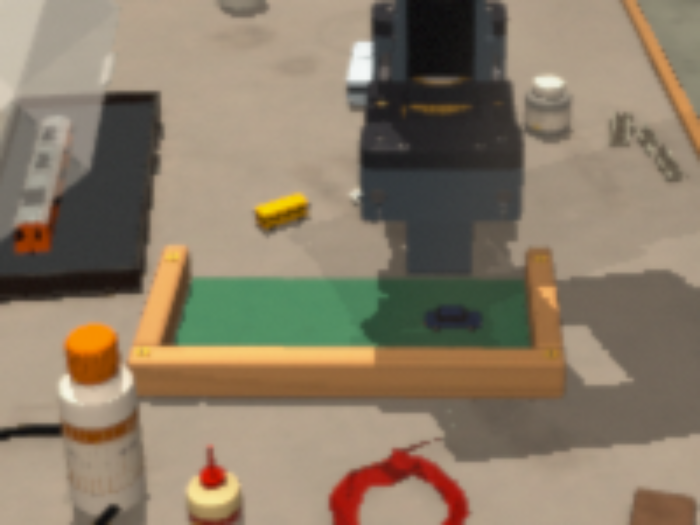

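Navy is well inside the bay, at about (453,318) in the crop. I'll lift and go behind the van.

```bash
python3 -m jog '[[0,0,0.03,0],[0,0,0.03,0],[0.022,-0.026,0,0],[0.022,-0.026,0,0],[0.022,-0.026,0,0],[0.022,-0.026,0,0],[0,0,0,0],[0,0,-0.025,0],[0,0,-0.025,0],[0,0,-0.009,0],[0,0,0,0]]'
python3 - <<'E'
from h import *
f=vision.grab_frame('side'); save({'image':cv2.resize(f['image'][180:330,130:330],None,fx=3.5,fy=3.5)},'side4')
print(info(f,(210.5,240.5),'y',.008))
E
```

```text
time_s: 5.65
ee_pos: [0.5895, 0.1023, 0.0022]
eef_rot: [-179.8, 0.1, 86.0]
force: [-0.5, 0.1, 0.0]
opening: 0.0002
None
```

View pics/side4.png

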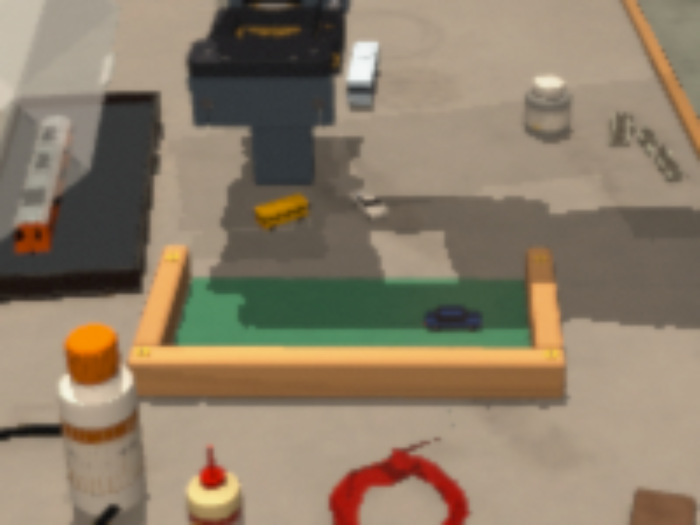

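The fingers are centred behind the van, so I'll push.

```bash
python3 -m jog '[[0.0005,0.007,0.001,0],[0.0005,0.008,0,0],[0.0005,0.008,0,0],[0.0005,0.008,0,0],[0.0005,0.009,0,0],[0.0005,0.009,0,0],[0.0005,0.009,0,0],[0.0005,0.009,0,0],[0.0005,0.009,0,0],[0.0005,0.009,0,0],[0.0005,0.009,0,0]]'
python3 - <<'E'
from h import *
f=vision.grab_frame('side'); save({'image':cv2.resize(f['image'][180:330,130:330],None,fx=3.5,fy=3.5)},'side5')
E
```

```text
time_s: 6.62
ee_pos: [0.5968, 0.1982, 0.0049]
eef_rot: [-180.0, -0.0, 86.0]
force: [0.8, -0.0, -0.1]
opening: 0.0005
```

View pics/side5.png

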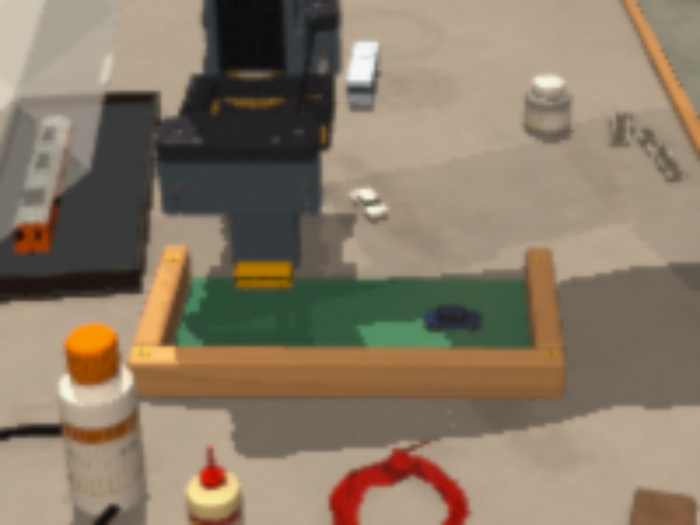

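The van is flush and entering the bay at about (263,272) in the crop. I'll push it further, then back off.

```bash
python3 -m jog '[[0.0005,0.009,0,0],[0.0005,0.009,0,0],[0.0005,0.009,0,0],[0.0005,0.006,0,0],[0,0.004,0,0],[0,0,0,0],[0,-0.01,0,0],[0,-0.02,0,0],[0,-0.02,0.02,0],[0,0,0.03,0],[0,0,0,0]]'
python3 - <<'E'
from h import *
f=vision.grab_frame('side'); save({'image':cv2.resize(f['image'][180:330,130:330],None,fx=3.5,fy=3.5)},'side6')
f=vision.grab_frame('wrist'); save(f,'wrist6')
f=vision.grab_frame('side'); print(info(f,(235.5,238.5),'w',.006))
E
```

```text
time_s: 7.58
ee_pos: [0.602, 0.1828, 0.06]
eef_rot: [179.5, -0.2, 85.9]
force: [1.1, 0.8, 0.4]
opening: 0.0002
(12, array([0.5392, 0.1394]), 'axis', 105, 'len', array([0.0334, 0.0059]), 'x', array([0.534, 0.544]), 'y', array([0.126, 0.151]))
```

View pics/side6.png

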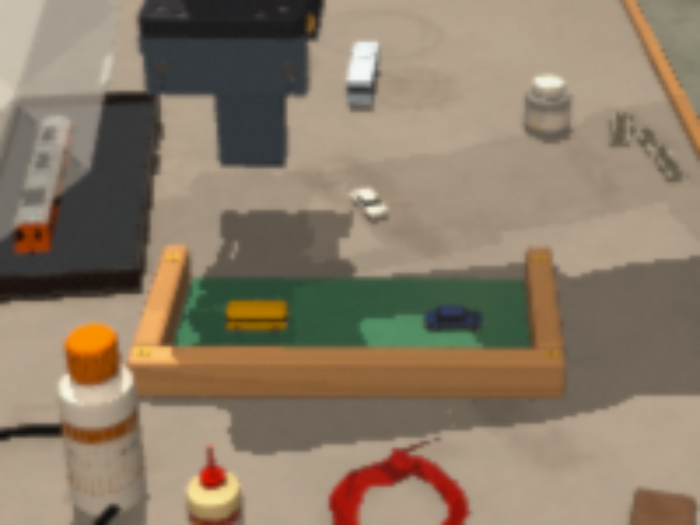

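View pics/wrist6.png

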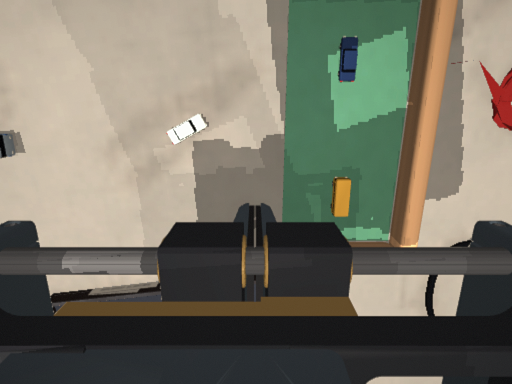

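Van and navy are both well inside. Next I'll go behind the white car.

```bash
python3 -m jog '[[-0.016,-0.022,0,0],[-0.016,-0.022,0,0],[-0.016,-0.023,0,0],[-0.016,-0.023,0,0],[0,0,0,0],[0,0,-0.025,0],[0,0,-0.022,0],[0,0,-0.009,0],[0,0,0,0]]'
python3 - <<'E'
from h import *
f=vision.grab_frame('side'); save({'image':cv2.resize(f['image'][180:330,130:330],None,fx=3.5,fy=3.5)},'side7')
E
```

```text
time_s: 8.48
ee_pos: [0.5332, 0.0939, 0.0002]
eef_rot: [-179.8, 0.1, 86.0]
force: [-6.3, -3.7, 19.9]
opening: 0.0004
```

View pics/side7.png

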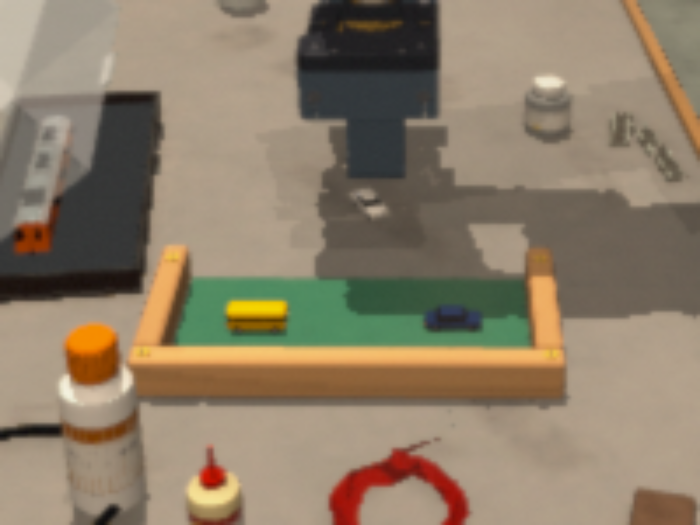

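The fingertips are pressing on the bench at about 20 N. I'll raise them 4 mm, then push gently.

```bash
python3 -m jog '[[0.002,0,0.004,0],[0.001,0,0,0],[0.0005,0.007,0,0],[0.0005,0.007,0,0],[0.0005,0.007,0,0],[0.0005,0.007,0,0],[0.0005,0.007,0,0],[0.0005,0.007,0,0],[0.0005,0.007,0,0],[0.0005,0.007,0,0],[0,0,0,0]]'
python3 - <<'E'
from h import *
f=vision.grab_frame('side'); save({'image':cv2.resize(f['image'][180:330,130:330],None,fx=3.5,fy=3.5)},'side8')
E
```

```text
time_s: 9.45
ee_pos: [0.5421, 0.1517, 0.003]
eef_rot: [180.0, -0.0, 86.1]
force: [-0.2, -0.4, 0.7]
opening: 0.0007
```

View pics/side8.png

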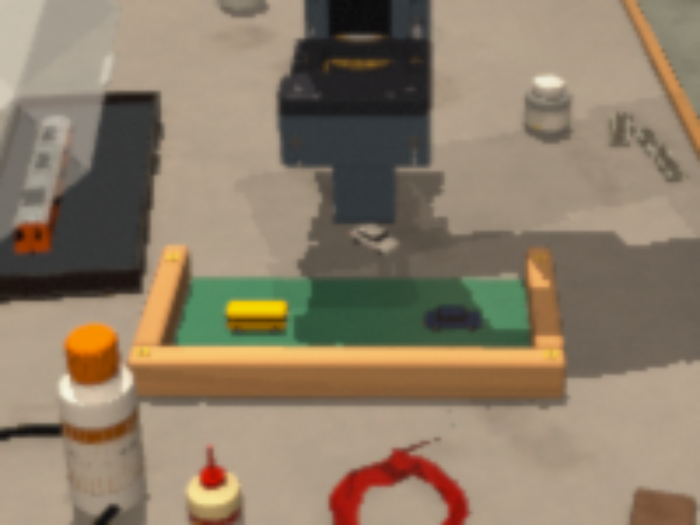

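The white car is turning flush as expected, but it sits slightly to -x of the face centre. I'll re-centre and continue.

```bash
python3 -m jog '[[0,-0.008,0,0],[-0.005,0,0,0],[0,0.006,0,0],[0.0007,0.008,0,0],[0.0007,0.008,0,0],[0.0007,0.008,0,0],[0.0007,0.008,0,0],[0.0007,0.008,0,0],[0.0007,0.008,0,0],[0,0,0,0]]'
python3 - <<'E'
from h import *
f=vision.grab_frame('side'); save({'image':cv2.resize(f['image'][180:330,130:330],None,fx=3.5,fy=3.5)},'side9')
E
```

```text
time_s: 10.33
ee_pos: [0.5414, 0.1981, 0.003]
eef_rot: [180.0, -0.0, 86.1]
force: [0.4, 0.6, -0.5]
opening: 0.0004
```

View pics/side9.png

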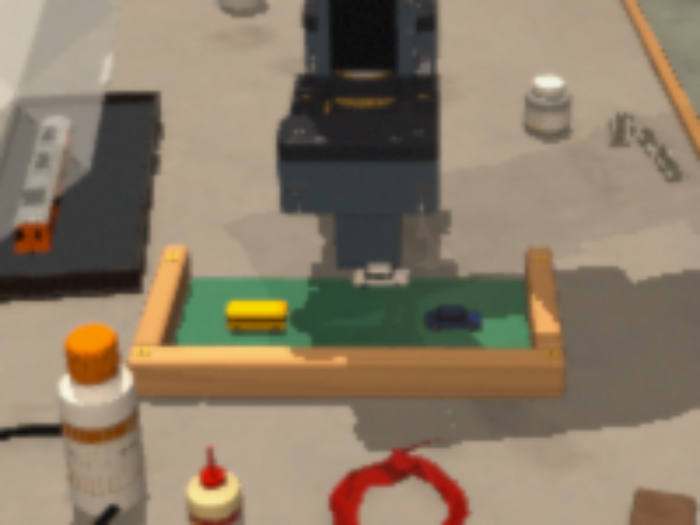

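```bash
python3 -m jog '[[0.0008,0.008,0,0],[0.0008,0.008,0,0],[0.0008,0.008,0,0],[0.0008,0.006,0,0],[0,0.003,0,0],[0,0,0,0],[0,-0.01,0,0],[0,-0.02,0,0],[0,-0.03,0.02,0],[0,-0.03,0.03,0],[0,-0.03,0.035,0],[0,0,0,0]]'
python3 -m jog '[[-0.02,-0.03,0.02,0],[-0.03,-0.03,0.02,0],[-0.03,-0.03,0.02,0],[-0.03,-0.03,0.02,0],[0,0,0,0],[0,0,0,0]]'
python3 - <<'E'
from h import *
f=vision.grab_frame('side'); save({'image':cv2.resize(f['image'][180:330,130:330],None,fx=3.5,fy=3.5)},'side10')
f=vision.grab_frame('top'); save({'image':cv2.resize(f['image'][100:260,90:300],None,fx=3.7,fy=3.7)},'top10')
f=vision.grab_frame('top')
for t in('bay','car_navy','van_yellow','taxi_white','bus','jar','hut'):
    for g in mark_of(f,t)[:1]: print(t,g['confidence'],np.round(g['uv'],1),np.round(onplane(f,g['uv']),4))
E
```

```text
time_s: 11.38
ee_pos: [0.5472, 0.1083, 0.0896]
eef_rot: [179.5, -0.0, 85.8]
force: [0.2, -0.1, 0.2]
opening: 0.0002
time_s: 11.88
ee_pos: [0.4435, 0.0013, 0.1583]
eef_rot: [179.9, -0.0, 85.8]
force: [1.0, 0.1, -0.5]
opening: 0.0009
car_navy 0.46 [143.6 198.7] [0.505 0.253 0.   ]
van_yellow 0.53 [143.5 155.4] [0.6096 0.2547 0.    ]
taxi_white 0.46 [145.8 182.7] [0.5431 0.2483 0.    ]
bus 0.49 [144.7 157.1] [0.6053 0.2518 0.    ]
jar 0.55 [237.4 231.5] [0.4212 0.0347 0.    ]
hut 0.53 [368.4 215.8] [ 0.4479 -0.268   0.    ]
```

View pics/side10.png

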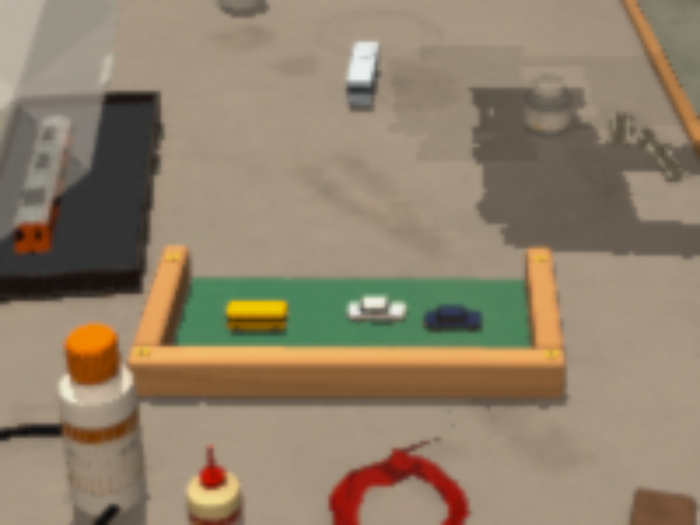

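View pics/top10.png

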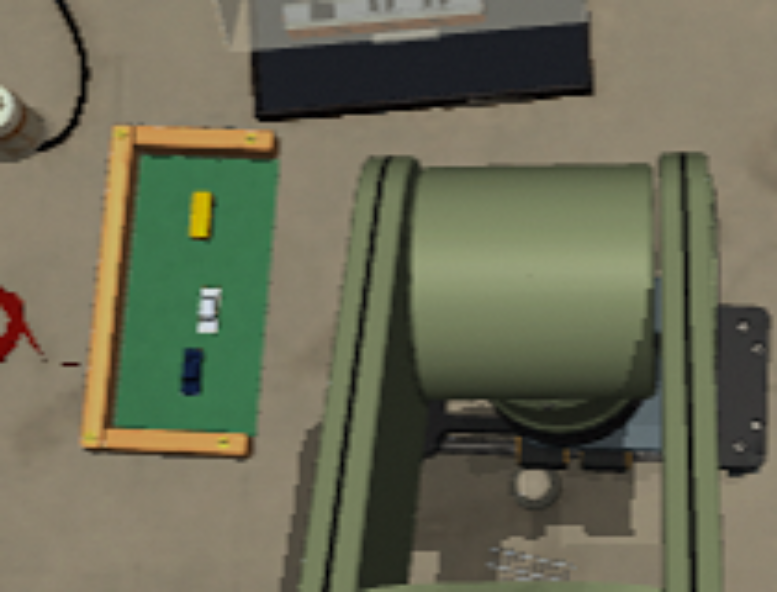

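All three stand on their wheels well inside the bay. In the side view the bus (363,75) and jar (548,103) are at the same pixels as before. Handing in.

```bash
python3 -m jog '[[0,0,0,0],[0,0,0,0],[0,0,0,0]]'; python3 -c "
from station import arm
print(arm.hand_in())"
```

```text
time_s: 12.63
ee_pos: [0.4443, 0.0028, 0.1573]
eef_rot: [-180.0, -0.0, 86.0]
force: [-0.7, -0.3, -0.3]
opening: 0.0006
the job is handed in; nothing more can be done
None
```

I swept the navy car, then the yellow van, then the white car along the bench into the bay with closed fingertips, and handed the job in at about 12.6 s.

- **Vehicles:** In the last side and top pictures all three stand on their wheels, with their nearest sides about 30 mm inside the open side, clear of the walls and each other. The arm was lifted clear.
- **Bus, jar and hut:** The bus and jar sit at the same pixels as before in the side view. The network found the hut within 3 mm of its starting position.
- **Disagreements:** In the last top picture the network put "bus" on the yellow van. The arm was hiding the real bus there, and the side picture shows it unmoved. The network also missed the bay in that picture, though it is plainly visible. Its jar position was about 9 mm off the first reading, with the jar partly hidden by the arm. I relied on the side view for the jar.
- **Bench contact:** The fingertips pressed on the bench at about 20 N while coming down behind the white car. I raised them before pushing.

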